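# Set the cuvette clamp screw in a food tester's sample drawer

## Task

Pull the white food tester's sample drawer all the way out by its bar handle, then turn the blue thumbscrew in the drawer clockwise (seen from above) until it seats, and back it off a quarter turn so that the cuvette clamp is just free. Finish while still gripping the thumbscrew at that setting, with the drawer still fully out; do not let go. Leave the three small vials and the pocket scale beside the drawer where they are.

Things in the scene. Friction and masses are not known exactly. Their poses are not given: they have to be found in the camera images.
- tester: White bench-top food tester, a fixed box 260 deep (x) x 300 wide (y) x 120 high with a dark-screened console on the rear half of its top, reaching 137 high. Origin: centre of its underside on the table. Its -x face is the front, where the drawer comes out along the tester's own -x; it may stand turned.
- drawer_handle (a point): Middle of the drawer's dark bar handle: level round bar 11 thick, 100 long along the tester's y, 90 above the table, 42 in front of the drawer's front panel, on posts 90 apart; can be pinched from above, fingers closing along the tester's x, room for one behind it. Panel 12 thick, its top 104 above the table (tester's top 120). Axes as the tester's; moves with the drawer.
- drawer (a joint): How far the sample drawer is out, m: 0 shut, 0.16 at its outer stop. Slides along the tester's -x; some 3 N of friction, stays where it is left.
- thumbscrew (a joint): Thumbscrew angle, rad: 0 = seated (hard stop), grows as it is backed off anticlockwise seen from above, to 2.6; 1.57 is a quarter turn off the seat. Starts between 0.5 and 1.3. Vertical axis, friction about 0.05 N m, stays where left, does not noticeably rise or sink. At 0 the wing lies along the tester's x, its white tick to the rear (+x).
- screw_head: Blue wing of the thumbscrew: upright flat bar 44 long (own x) x 11 thick (own y) x 30 high, vertical, a white tick on its +x end. Origin on the screw's axis, 52 above the table; the wing reaches from 58 to 88 above the table. Own z is up, along the screw's axis. Turns with the screw.
- screw_grip (a point): On the screw's axis inside the wing, 80 above the table (8 below its top): pinch here from above across the 11 mm thickness. Axes as screw_head. 122 behind the handle bar, 80 behind the outer face of the front panel, midway across the drawer: under the lid when shut, 80 clear of the tester's face when fully out. Below it a clamp plate, 52 above the table, and cuvettes up to 50.
- vial_green: Small amber reagent vial with a green cap, 28 across, 55 high, loose; origin at the centre of its underside. Beside the drawer's path.
- vial_blue: The same with a blue cap.
- vial_amber: The same with an orange cap.
- scale: Flat black pocket scale with a steel pan, 115 x 75 x 21 high, loose; origin at the centre of its underside. On the other side of the drawer's path.
There are look-alikes about, which are no part of the job. Leave any turquoise or yellow look-alike of the vial_amber alone.

How it is judged:
On the way, in this order (a step that is already met when the one before it is completed fails the run):
1. the drawer is pulled all the way out (value of joint drawer above 0.145 m), for 0.2 s.
2. the thumbscrew is turned in until it seats, the drawer staying out (value of joint thumbscrew below 0.06 rad and value of joint drawer above 0.14 m), for 0.2 s.
At the end, for the whole second after the job is handed in: The thumbscrew stands a quarter turn (1.57 rad, give or take 0.2) off its seat and still, gripped by the fingers with more than 8 N; the drawer is out by more than 140 mm of its 160; the vials and the scale stand level within 30 mm of where they started (value of joint thumbscrew between 1.37 and 1.77 rad and velocity of joint thumbscrew between -0.05 and 0.05 rad/s and contact force between the fingers and screw_head above 8 N and value of joint drawer above 0.14 m and distance of each of vial_green, vial_blue, vial_amber, scale from where it was at the start of the episode below 0.03 m and angle between each of vial_green, vial_blue, vial_amber, scale's own z axis and vertical below 0.3 rad); the arm keeps its last pose, push and grip.
It fails at once if a vial or the scale is shifted by more than 30 mm or tipped (distance of any of vial_green, vial_blue, vial_amber, scale from where it was at the start of the episode above 0.03 m or angle between any of vial_green, vial_blue, vial_amber, scale's own z axis and vertical above 0.3 rad).
It also fails if it takes over 53 s, if anything falls off the work surface, if the arm or the gripper's body presses on something with over 40 N, if the wrist force passes 120 N, or if a joint passes its speed limit or range.

## Robot

A 6-joint arm with a two-finger parallel gripper is mounted at the origin on the work surface. World frame = base frame: x ahead of the robot, y to its left, z up, the work surface at z = 0. Lengths are in m, angles in rad, forces in N, time in s.
With the tool pointing down it reaches from about 0.275 to 0.75 m from the base axis. Payload 10.2 kg.
Tool frame: the origin (TCP) lies midway between the tips of the shut fingers; the grasp point (between the pads) lies 19 mm behind it (env.hold_point_z is the distance from the TCP to the grasp point, in m); x points along the fingers, z is the direction in which the jaws open and shut, and the axes are right-handed (so a half turn about x gives the same grasp; the last joint's range is limited). The gripper opens to 85 mm and grips with 20 to 120 N. Pads are 22 mm wide; open, the fingers measure 114 mm over their backs; the gripper's body (76 mm by 85 mm) begins 54 mm behind the grasp point. The pads swing forward as they close: fully open they stand 13 mm farther back than shut.
Start: joints at [1.029, 0.313, 1.498, -0, 1.331, -0.223], TCP at [0.165, 0.499, 0.231] pointing down, gripper open.
Joint ranges: [-2.94, 2.94], [-0.97, 2.17], [0.19, 2.56], [-1.23, 4.37], [0.02, 3.11], [-2.88, 2.88]. Speed limits (rad/s): [2.39, 2.39, 3.01, 3.14, 3.14, 3.14].

## Interface

Orientations are given as a unit quaternion [x, y, z, w].
In Python, from bench import env, kinematics, monitor, eyes, job gives the robot as it stands. The module is installed in compiled form; this text tells all that it offers. Calls block until the motion is done:
- env.reach(position, orientation): joint-space move of the TCP to a pose.
- env.movel(position, velocity=0.15, frame=None, guard=None): straight line of the TCP; frame=None keeps the orientation; velocity is the mean speed in m/s. With guard (N) it stops when the force on the tool has changed by that much, and returns True; else False.
- env.set_joints(angles): joint-space move.
- env.release() and env.close_gripper(effort=None): open the fingers fully, or close them until they stop; effort is the grip in N (None keeps the last).
- env.hold(seconds).
- kinematics.ik(position, orientation): joint angles nearest the present ones, or None.
- monitor.sense(): the state.
- eyes.grab_frame(name): name is "scene" or "top" or "wrist"; returns a dict with "frame" (480x640x3 uint8, red, green, blue), "mtx" (3x3 intrinsics, pixels), "view" (4x4, takes a point from world to camera coordinates). Camera axes: x right, y down, z forward; pixel columns grow to the right and rows downward; lengths in m; the calibration is good to about 2 mm. A picture is of the moment at which its call begins. There is no depth.
A pose or a line that the arm cannot do raises env.MotionError and nothing moves.
- job.hand_in(): hands the job in, once; it reports no verdict.
The state is a dict: "clock": time; "joints": joint angles; "qvel": joint speeds; "joint_efforts": joint torques, N m; "position": TCP position; "ee_rot": TCP orientation; "contact_force": force on the tool from outside, world axes, zero at the start; "ft_torque": the same for the moment, N m; "finger_gap": opening from 0.0 (shut) to 1.0 (fully open).
Only numpy, scipy, OpenCV 4.12 (cv2) and the standard library are available. Lean on these libraries where they do the work, as an engineer would, in place of code of your own. Each camera call takes 0.05 s, during which the arm holds its last target.

## Working session

There is one attempt and no reset: what is moved stays moved. The work goes in short steps, each a Python script; the robot and the scene stay as the last script left them, time stands still between calls to the robot, and variables do not carry over. Pictures are saved under pics/ and viewed, and the job is handed in when it is done.

```bash
mkdir -p pics; ls
python3 - <<'E'
from bench import env, kinematics, monitor, eyes, job
import cv2,numpy as np
print(monitor.sense()); print(env.hold_point_z)
for n in ["scene","top","wrist"]:
    f=eyes.grab_frame(n); cv2.imwrite(f"pics/a_{n}.png",f["frame"][:,:,::-1]); print(n,f["mtx"].tolist(),np.round(f["view"],3).tolist())
E
```

```text
pics
{'clock': 0.0, 'joints': array([ 1.02861705e+00,  3.13489725e-01,  1.49842279e+00, -8.32816420e-06,
        1.33100405e+00, -2.23420811e-01]), 'qvel': array([-7.58688649e-04, -1.08220627e-03,  3.20997620e-04,  2.11965961e-03,
        6.72262767e-04, -7.79723623e-05]), 'joint_efforts': array([-4.07508924e-04, -4.12257206e+01, -2.59745872e+01, -2.05306233e-04,
        4.11805260e-03, -7.01256056e-06]), 'position': array([0.16441925, 0.49832408, 0.23072013]), 'ee_rot': array([-0.41449683,  0.57344466,  0.41412478,  0.5725856 ]), 'contact_force': array([-0.46860635, -0.12012064, -0.03428546]), 'ft_torque': array([ 0.00835422, -0.03595032, -0.01145005]), 'finger_gap': 0.9973351543977992}
0.0187
scene [[436.4866788270522, 0.0, 317.73980258872086], [0.0, 436.4866788270522, 243.15324872586694], [0.0, 0.0, 1.0]] [[-0.886, 0.463, -0.009, 0.54], [0.369, 0.694, -0.618, -0.177], [-0.281, -0.551, -0.786, 0.977], [0.0, 0.0, 0.0, 1.0]]
top [[482.4696792506925, 0.0, 312.1097884632965], [0.0, 482.4696792506925, 238.50747122830572], [0.0, 0.0, 1.0]] [[0.002, -1.0, 0.001, 0.004], [-0.986, -0.002, -0.169, 0.614], [0.169, -0.001, -0.986, 0.723], [0.0, 0.0, 0.0, 1.0]]
wrist [[397.72586356456003, 0.0, 315.15939709725194], [0.0, 397.72586356456003, 237.4404473845651], [0.0, 0.0, 1.0]] [[0.313, 0.95, -0.002, -0.524], [0.9, -0.296, 0.32, -0.043], [0.304, -0.102, -0.947, 0.381], [0.0, 0.0, 0.0, 1.0]]
```

View pics/a_scene.png

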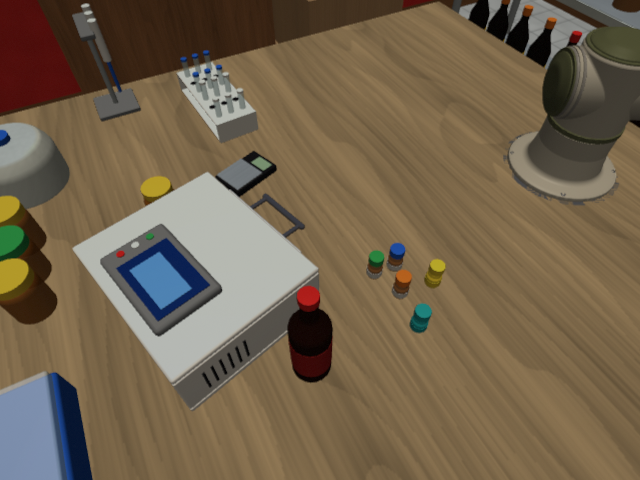

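View pics/a_top.png

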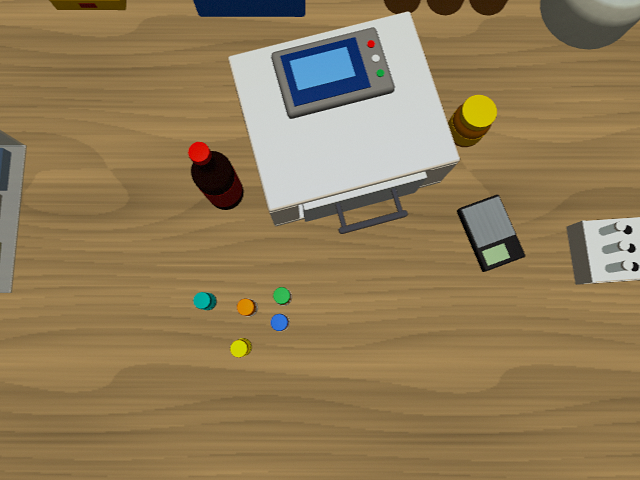

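View pics/a_wrist.png

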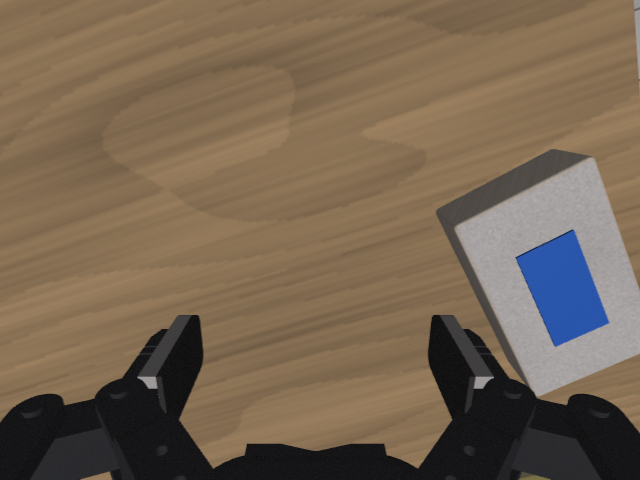

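```bash
cat > h.py <<'E'
from bench import env, kinematics, monitor, eyes, job
import cv2,numpy as np
from scipy.spatial.transform import Rotation as R
def cast(f,uv,z):
    K,V=f["mtx"],f["view"]; Rm,t=V[:3,:3],V[:3,3]
    c=-Rm.T@t; d=Rm.T@np.linalg.solve(K,[uv[0],uv[1],1.]); return c+d*(z-c[2])/d[2]
def proj(f,p):
    q=f["view"][:3,:3]@np.asarray(p)+f["view"][:3,3]; q=f["mtx"]@q; return q[:2]/q[2]
def save(f,n,crop=None,s=1):
    im=f["frame"][:,:,::-1]
    if crop: a,b,c,d=crop; im=im[b:d,a:c]
    cv2.imwrite(f"pics/{n}.png",cv2.resize(im,None,fx=s,fy=s,interpolation=cv2.INTER_CUBIC))
def down(yaw): # tool x down, jaw axis (tool z) at yaw in world xy
    x=np.array([0,0,-1.]); z=np.array([np.cos(yaw),np.sin(yaw),0]); return R.from_matrix(np.c_[x,np.cross(z,x),z]).as_quat()
E
python3 - <<'E'
from h import *
f=eyes.grab_frame("top"); g=eyes.grab_frame("scene")
print(-f["view"][:3,:3].T@f["view"][:3,3])
for uv in [(229,58),(410,12),(458,160),(270,211)]: print("top corner",cast(f,uv,.12))
for uv in [(340,230),(406,214),(373,222)]: print("bar",cast(f,uv,.09))
hsv=cv2.cvtColor(f["frame"],cv2.COLOR_RGB2HSV)
for n,uv in dict(green=(282,296),blue=(279,322),orange=(246,307),turq=(205,300),yel=(239,348)).items(): print(n,cast(f,uv,.055).round(3))
for uv in [(458,209),(498,196),(525,258),(485,271)]: print("scale",cast(f,uv,.021).round(3))
save(f,"b_top",(220,130,540,370),2.5)
save(g,"b_scene",(180,150,480,350),2.6)
E
```

```text
[0.48340198 0.00604803 0.81670849]
top corner [0.88905849 0.13621904 0.12      ]
top corner [ 0.96925723 -0.14968556  0.12      ]
top corner [ 0.72327276 -0.21412124  0.12      ]
top corner [0.64387201 0.06795514 0.12      ]
bar [ 0.62118125 -0.03716944  0.09      ]
bar [ 0.6465087 -0.1391344  0.09     ]
bar [ 0.6338079  -0.08800266  0.09      ]
green [0.522 0.053 0.055]
blue [0.482 0.057 0.055]
orange [0.505 0.109 0.055]
turq [0.516 0.173 0.055]
yel [0.442 0.118 0.055]
scale [ 0.671 -0.241  0.021]
scale [ 0.694 -0.31   0.021]
scale [ 0.588 -0.348  0.021]
scale [ 0.566 -0.281  0.021]
```

View pics/b_top.png

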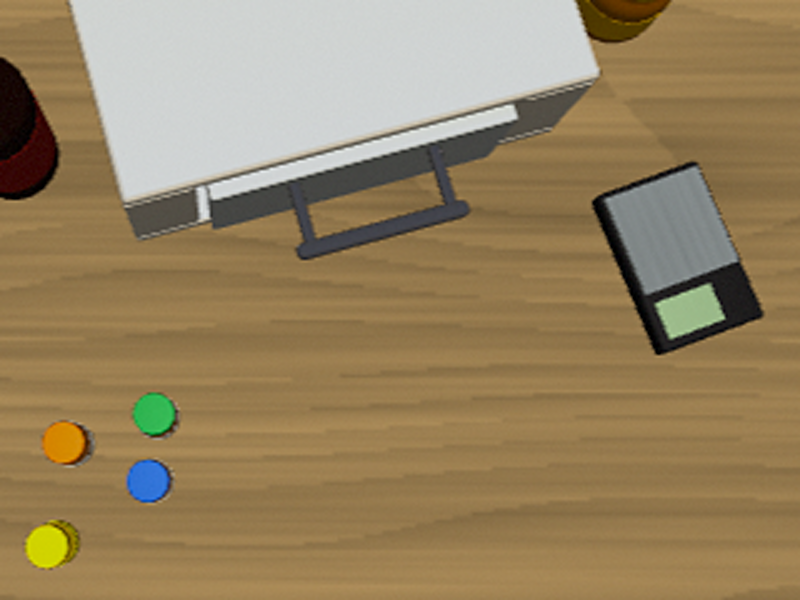

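View pics/b_scene.png

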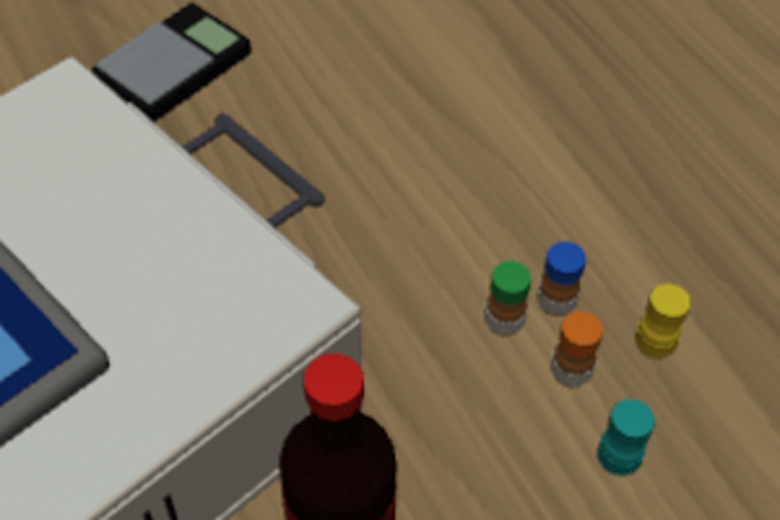

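Run:
```python
from h import *
f=eyes.grab_frame("top")
im=f["frame"].astype(int)
m=((im.max(2)<95)&(im[:,:,2]>=im[:,:,0])).astype(np.uint8)
roi=np.zeros_like(m); roi[205:240,325:420]=1
m=m*roi; m=cv2.morphologyEx(m,cv2.MORPH_OPEN,np.ones((3,3)))
print(m.sum())
# lowest run per column = the bar
pts=[]
for u in range(345,402):
    v=np.where(m[:,u])[0]
    if len(v): pts.append((u,v.max(),v.min()))
pts=np.array(pts); print(pts[::8])
c=np.array([cast(f,(u,(a-3)),.09)[:2] for u,a,b in pts])
k=np.polyfit(c[:,1],c[:,0],1); print("yaw from bar",-np.arctan(k[0]),k)
us=np.where(m.sum(0)>0)[0]; print(us.min(),us.max())
for uv in [(199,153),(228,200)]: print(cast(f,uv,.2),cast(f,uv,0))
print(kinematics.ik([.45,.1,.25],down(.267)),kinematics.ik([.45,.1,.25],down(.267+np.pi)))
# candidates for later screw
p=[.597,-.098,.061]
for b in (0,np.pi):
  for a in (-.2,0,.5,1.3,1.8):
    q=kinematics.ik(p,down(.267+a+np.pi/2+b)); print(b,a,None if q is None else q[[3,4,5]].round(2))
```

```text
524
[[345 231 225]
 [353 228 224]
 [361 226 222]
 [369 225 220]
 [377 223 218]
 [385 221 215]
 [393 219 213]
 [401 217 209]]
yaw from bar 0.26642878088962874 [-0.27291716  0.61137928]
337 406
[0.70468906 0.15710059 0.2       ] [0.77645297 0.20608728 0.        ]
[0.64013823 0.11630134 0.2       ] [0.69096816 0.15205674 0.        ]
[-3.63772624e-02  1.56145438e-01  1.64720742e+00 -4.44089210e-16
  1.33823979e+00 -3.03377262e-01] [-3.63772624e-02  1.56145438e-01  1.64720742e+00 -4.44089210e-16
  1.33823979e+00  2.83821539e+00]
0 -0.2 [-0.    1.05 -1.99]
0 0 [-0.    1.05 -2.19]
0 0.5 [-0.    1.05 -2.69]
0 1.3 [-0.    1.05  2.79]
0 1.8 [-0.    1.05  2.29]
3.141592653589793 -0.2 [-0.    1.05  1.15]
3.141592653589793 0 [-0.    1.05  0.95]
3.141592653589793 0.5 [-0.    1.05  0.45]
3.141592653589793 1.3 [-0.    1.05 -0.35]
3.141592653589793 1.8 [-0.    1.05 -0.85]
```

What could be mistaken in the top view:
- **Handle:** the dark bar at (373,222) is the only handle. The tester at (345,110) is the only box with a drawer.
- **Vials that count:** green (282,296), blue (279,322) and orange (246,307).
- **Vial look-alikes:** turquoise (205,300) and yellow (239,348). I'll leave both alone.
- **Other things in view:** a large yellow-cap jar at (480,112) and a red-cap bottle at (215,180).

The crop shows the bar on two posts in front of the white panel. It measures about 105 mm, where 100 is expected. The yaw is 0.267 by both the bar and the lid edges.

Run:
```python
from h import *
th=.267; ex=np.array([np.cos(th),np.sin(th),0]); bar=np.array([.635,-.088,0])
p=bar-.027*ex
env.reach([.45,.1,.25],down(th))
env.reach([p[0],p[1],.18],down(th))
print(env.movel([p[0],p[1],.066],velocity=.08,guard=8))
s=monitor.sense(); print(s["clock"],s["position"],s["contact_force"])
f=eyes.grab_frame("wrist"); save(f,"c_wrist"); f=eyes.grab_frame("top"); save(f,"c_top",(220,130,540,370),2.5)
```

```text
False
4.675 [ 0.60918165 -0.09519508  0.06647608] [-0.66799781  0.24494203  0.323635  ]
```

View pics/c_wrist.png

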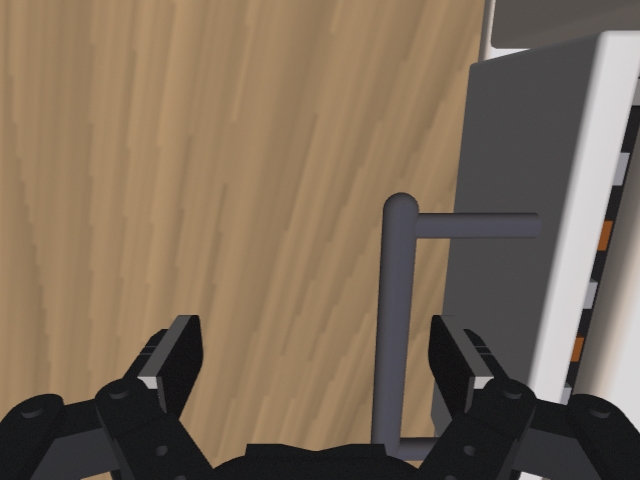

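View pics/c_top.png

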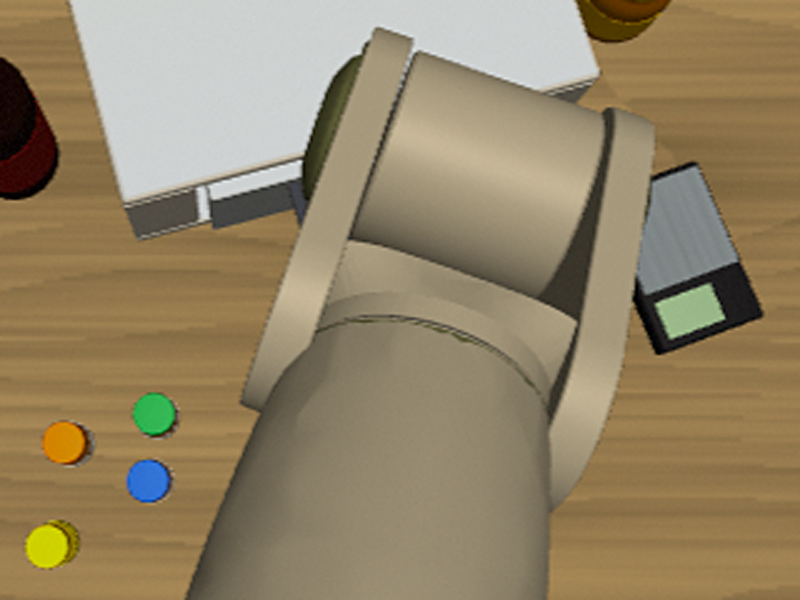

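The bar, at (398,320) in the wrist view, lies between the fingers. The rear finger is in the gap in front of the panel. Next I'll close and pull.

Run:
```python
from h import *
th=.267; ex=np.array([np.cos(th),np.sin(th),0])
env.close_gripper(40)
s=monitor.sense(); print(s["clock"],s["position"],s["contact_force"],s["finger_gap"])
p=s["position"]; 
print(env.movel(p-.120*ex,velocity=.1,guard=30))
s=monitor.sense(); print(s["clock"],s["position"],s["contact_force"])
print(env.movel(s["position"]-.05*ex*1,velocity=.04,guard=20))
s=monitor.sense(); print(s["clock"],s["position"],s["contact_force"],s["finger_gap"])
f=eyes.grab_frame("top"); save(f,"d_top"); f=eyes.grab_frame("wrist"); save(f,"d_wrist")
```

```text
5.4583 [ 0.60916119 -0.09522025  0.06641755] [1.96375753 0.58844956 4.63651757] 0.11208294066376963
False
6.8083 [ 0.49326741 -0.12719991  0.06641001] [-2.2632379  -5.4435031   3.62999292]
True
7.25 [ 0.48921264 -0.12839972  0.06644921] [ 3.10908518  1.39064154 -0.01375995] 0.11423046604520912
```

View pics/d_top.png

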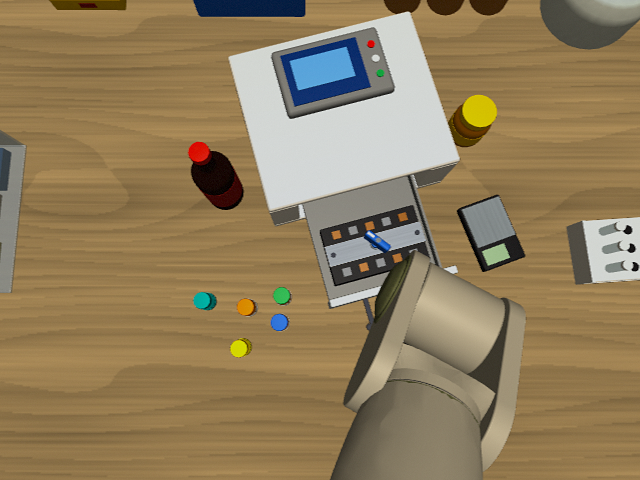

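View pics/d_wrist.png

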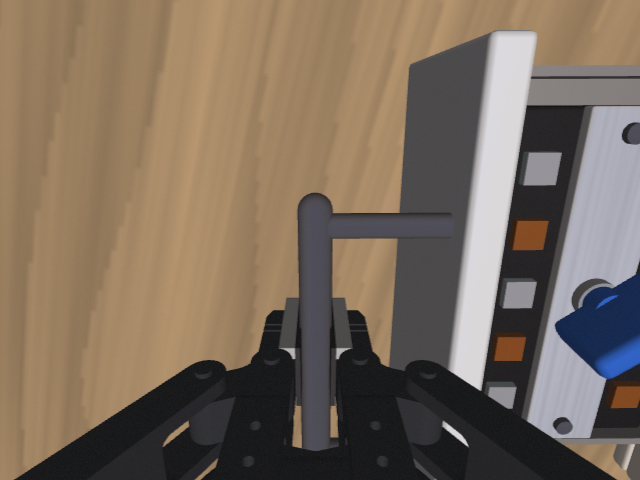

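Run:
```python
from h import *
th=.267; ex=np.array([np.cos(th),np.sin(th),0])
s=monitor.sense(); print(s["contact_force"])
print(env.movel(s["position"]-.02*ex,velocity=.02,guard=25))
s=monitor.sense(); print(s["clock"],s["position"],s["contact_force"],s["finger_gap"])
env.hold(.3)
s=monitor.sense(); print(s["clock"],s["position"],s["contact_force"],s["finger_gap"])
```

```text
[3.26156639 2.48700946 0.27429978]
True
7.7167 [ 0.48939469 -0.12838675  0.06646649] [3.03855995 0.96115821 0.64669784] 0.1159604941093732
8.0167 [ 0.48937739 -0.12839582  0.06648465] [3.26141911 2.75000524 0.46876893] 0.11080953546883346
```

The drawer is at its stop: the bar is 202 mm in front of the tester's face, which matches 42 + 160. It had started about 10 mm out. Opening the jaws will nudge the panel inward, because there is only room for one finger behind the bar. So I'll release, hook the bar back to the stop with the rear finger, then lift clear.

Run:
```python
from h import *
th=.267; ex=np.array([np.cos(th),np.sin(th),0])
env.release()
s=monitor.sense(); print(s["clock"],s["position"],s["contact_force"],s["finger_gap"])
print(env.movel(s["position"]-.06*ex,velocity=.05,guard=15))
s=monitor.sense(); print(s["clock"],s["position"],s["contact_force"])
p=s["position"]+.005*ex
env.movel(p,velocity=.05)
print(env.movel([p[0],p[1],.20],velocity=.15,guard=15))
s=monitor.sense(); print(s["clock"],s["position"],s["contact_force"])
f=eyes.grab_frame("top"); save(f,"e_top",(220,130,540,370),2.5); f=eyes.grab_frame("wrist"); save(f,"e_wrist")
```

```text
8.7333 [ 0.48917375 -0.1286502   0.06644359] [-2.20784776 -0.52354973 -2.61783245] 1.0015328945179809
True
9.525 [ 0.45352089 -0.13868917  0.06673137] [ 7.65119071  3.2719337  -1.04243685]
False
10.825 [ 0.45793366 -0.13719378  0.19915447] [ 1.0414602   0.23169148 -0.0749178 ]
```

View pics/e_top.png

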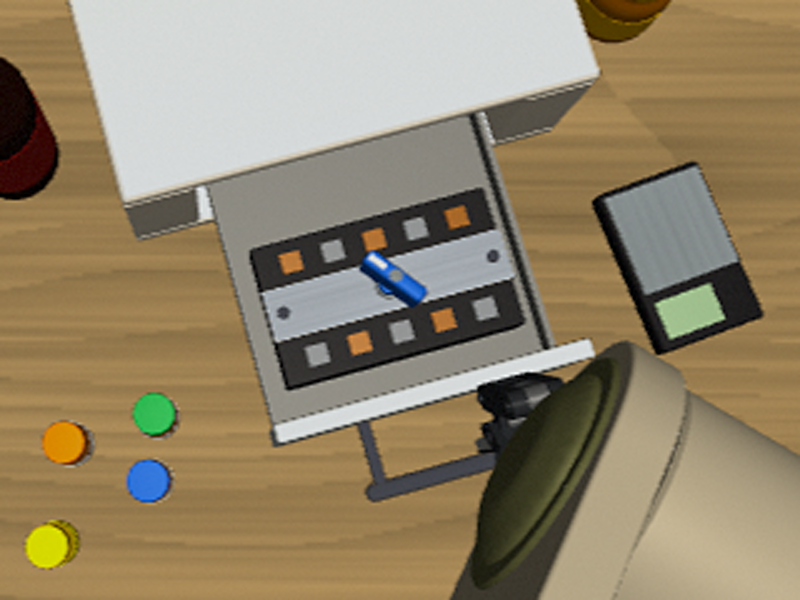

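View pics/e_wrist.png

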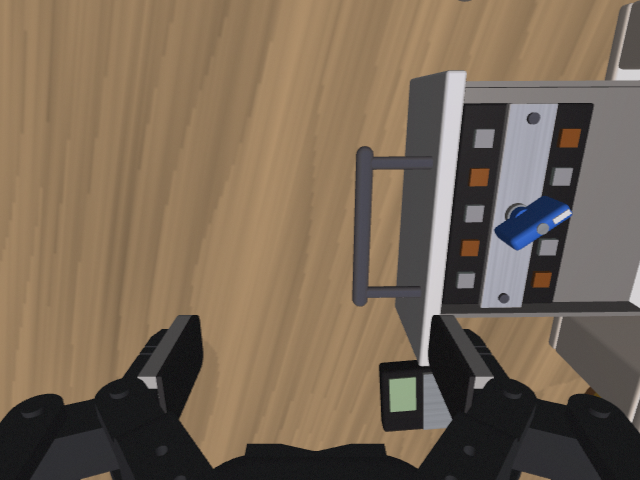

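Run:
```python
from h import *
th=.267; ex=np.array([np.cos(th),np.sin(th),0]); ey=np.array([-ex[1],ex[0],0])
exp=np.array([.4894,-.1284,0])+.122*ex; print("expected",exp)
for n,roi in (("top",(350,220,410,270)),("wrist",(480,180,590,260))):
    f=eyes.grab_frame(n); a,b,c,d=roi
    hsv=cv2.cvtColor(f["frame"],cv2.COLOR_RGB2HSV)
    m=np.zeros((480,640),np.uint8)
    m[b:d,a:c]=((hsv[:,:,0]>95)&(hsv[:,:,0]<125)&(hsv[:,:,1]>140))[b:d,a:c]*255
    # bright = top face
    mt=(m>0)&(hsv[:,:,2]>(165))
    for nm,mm in (("all",m>0),("topface",mt)):
        ys,xs=np.where(mm)
        if len(xs)<8: continue
        (cx,cy),wh,an=cv2.minAreaRect(np.c_[xs,ys].astype(np.float32))
        box=cv2.boxPoints(((cx,cy),wh,an)); P=np.array([cast(f,q,.088) for q in box])
        e=[P[1]-P[0],P[2]-P[1]]; L=[np.linalg.norm(v) for v in e]; v=e[int(np.argmax(L))]; v=v*np.sign(v@ex)
        print(n,nm,len(xs),(round(cx,1),round(cy,1)),"ctr",cast(f,(cx,cy),.088).round(4),"size",np.round(L,4),"a",np.arctan2(v@ey,v@ex))
    print(n,"proj of expected",proj(f,[exp[0],exp[1],.088]))
f=eyes.grab_frame("top"); save(f,"f_top",(345,215,415,265),10)
f=eyes.grab_frame("wrist"); save(f,"f_wrist",(480,180,590,260),7)
```

```text
expected [ 0.60707714 -0.09621165  0.        ]
top all 220 (376.1, 241.7) ctr [ 0.6035 -0.0924  0.088 ] size [0.0173 0.0429] a 0.6369490589512705
top topface 96 (376.5, 241.7) ctr [ 0.6035 -0.093   0.088 ] size [0.0156 0.0414] a 0.676259039712634
top proj of expected [378.53079772 239.37177827]
wrist all 1974 (531.6, 219.3) ctr [ 0.5986 -0.0917  0.088 ] size [0.0467 0.0275] a 0.6391332956881863
wrist topface 419 (536.3, 218.6) ctr [ 0.6015 -0.0904  0.088 ] size [0.0395 0.0227] a 0.6443282238211397
wrist proj of expected [540.18692275 228.63228932]
```

View pics/f_top.png

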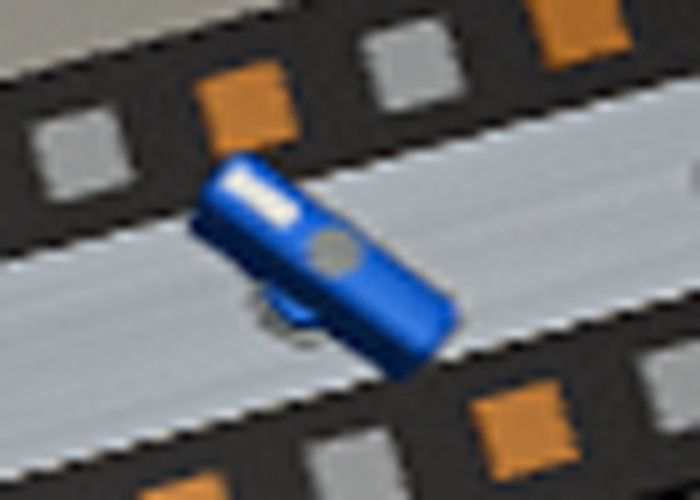

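View pics/f_wrist.png

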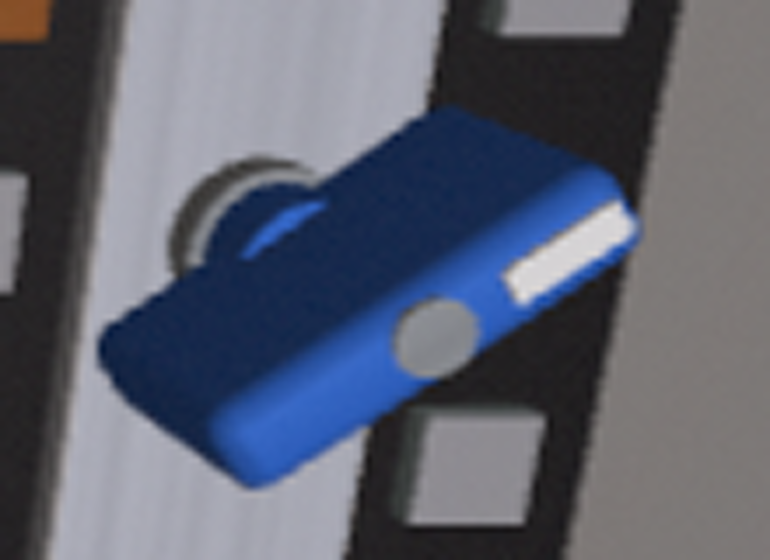

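The two views agree. The disc on top of the wing is at (378.5,240.2) in the top view and (542.3,228.3) in the wrist view, within 2 px of the point predicted from the handle. The screw is therefore at about (0.606,-0.0965) at an angle of about 0.64 rad, inside the given 0.5 to 1.3. The white tick is rear-left, which fits. Next I'll grip it.

Run:
```python
from h import *
th=.267; a=.64
q=down(th+a+np.pi*1.5)
env.reach([.606,-.0965,.20],q)
f=eyes.grab_frame("wrist"); save(f,"g_wrist")
print(env.movel([.606,-.0965,.061],velocity=.08,guard=8))
s=monitor.sense(); print(s["clock"],s["position"],s["contact_force"],s["ft_torque"],s["joints"])
f=eyes.grab_frame("wrist"); save(f,"h_wrist")
```

```text
False
14.1083 [ 0.60620365 -0.09657329  0.06141257] [-0.19887019  0.19869869  0.57382505] [ 0.04708367 -0.03359155 -0.0300706 ] [-3.48584396e-01  6.74640445e-01  1.40387293e+00 -2.47579436e-05
  1.06233481e+00  3.15158005e-01]
```

View pics/g_wrist.png

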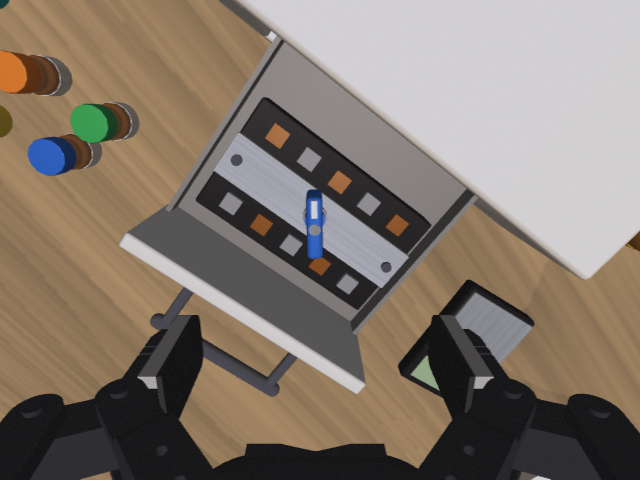

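View pics/h_wrist.png

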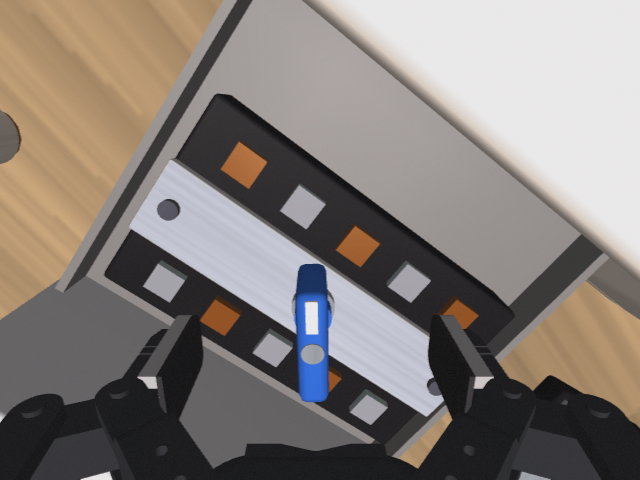

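The wing stands upright in the picture, with its disc at (312,354), midway between the pads. I'll grip and turn it in step by step, watching the torque.

Run:
```python
from h import *
env.close_gripper(45)
s=monitor.sense(); print(s["clock"],s["position"],s["contact_force"],s["ft_torque"][2],s["finger_gap"])
q=np.array(s["joints"]); j0=q[5]
d=0
for step in [.2,.35]+list(np.arange(.42,.85,.06)):
    q[5]=j0+step; env.set_joints(q); s=monitor.sense()
    print(round(step,2),round(s["clock"],2),round(s["joints"][5]-j0,3),"tz",round(s["ft_torque"][2],3),s["contact_force"].round(1),round(s["finger_gap"],3))
    if abs(s["ft_torque"][2])>.6: break
f=eyes.grab_frame("wrist"); save(f,"i_wrist")
f=eyes.grab_frame("top"); save(f,"i_top",(220,130,540,370),2.5)
```

```text
14.825 [ 0.60579139 -0.09599053  0.06112179] [-3.96297184  4.41389205  3.93460197] 0.06188287806351929 0.12152116160655721
0.2 15.13 0.196 tz -0.076 [-2.6  3.7  3.3] 0.116
0.35 15.4 0.347 tz -0.054 [-4.1  3.2  4.3] 0.119
0.42 15.65 0.416 tz -0.039 [-4.8  4.8  4.1] 0.12
0.48 15.9 0.476 tz -0.025 [-4.6  5.7  3.1] 0.12
0.54 16.15 0.536 tz -0.016 [-5.   5.9  4.6] 0.12
0.6 16.4 0.596 tz -0.036 [-4.9  6.2  4.6] 0.12
0.66 16.65 0.656 tz 0.295 [-5.2  5.9  5. ] 0.124
0.72 16.9 0.714 tz 1.282 [-4.2  6.5  5.1] 0.12
```

View pics/i_wrist.png

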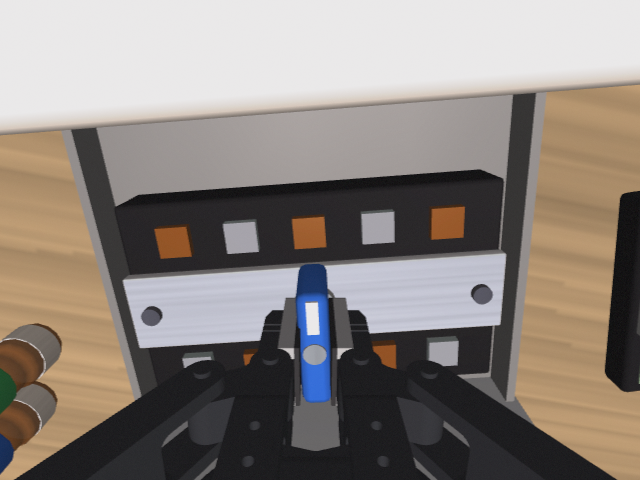

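It seats at about 0.645 rad of turn, where I predicted 0.64, and the torque then climbs to 1.3 N m. I'll hold it there, then back off 1.57 rad from the seat.

Run:
```python
from h import *
env.hold(.4)
s=monitor.sense(); q=np.array(s["joints"]); print(s["clock"],q[5],s["ft_torque"][2])
j0=.3152; seat=j0+.645
for b in (.4,.8,1.2,1.45,1.57):
    q[5]=seat-b; env.set_joints(q); s=monitor.sense()
    print(b,round(s["clock"],2),round(seat-s["joints"][5],3),"tz",round(s["ft_torque"][2],3),s["contact_force"].round(1),round(s["finger_gap"],3),s["position"].round(4))
env.hold(.3); s=monitor.sense(); print(s["ft_torque"],s["qvel"].round(4),s["finger_gap"])
f=eyes.grab_frame("wrist"); save(f,"j_wrist")
f=eyes.grab_frame("top"); save(f,"j_top",(220,130,540,370),2.5)
f=eyes.grab_frame("scene"); save(f,"j_scene",(180,150,480,350),2.6)
```

```text
17.4 1.0289124361993092 1.2436482090417584
0.4 17.93 0.399 tz 0.017 [-0.1 -1.9 -1.1] 0.117 [ 0.6056 -0.0956  0.0611]
0.8 18.39 0.798 tz 0.064 [ 5.1 -4.  -2.8] 0.12 [ 0.606  -0.0959  0.0612]
1.2 18.86 1.198 tz 0.036 [ 3.4 -5.1 -3.5] 0.117 [ 0.6062 -0.0963  0.0612]
1.45 19.21 1.448 tz 0.021 [ 7.4 -5.  -5.2] 0.118 [ 0.6066 -0.0962  0.0612]
1.57 19.46 1.568 tz 0.042 [ 8.6 -3.5 -5.6] 0.122 [ 0.6067 -0.0962  0.0612]
[-0.81151469 -1.37506653  0.04478243] [-0.0008  0.0001  0.0005  0.0026  0.0005  0.0002] 0.11793669076195262
```

View pics/j_wrist.png

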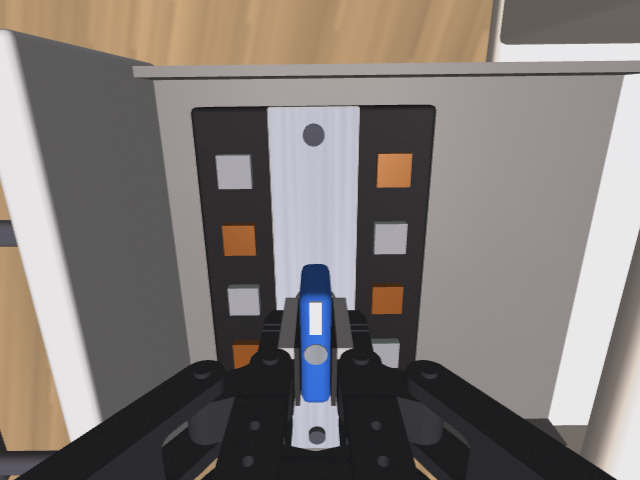

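View pics/j_top.png

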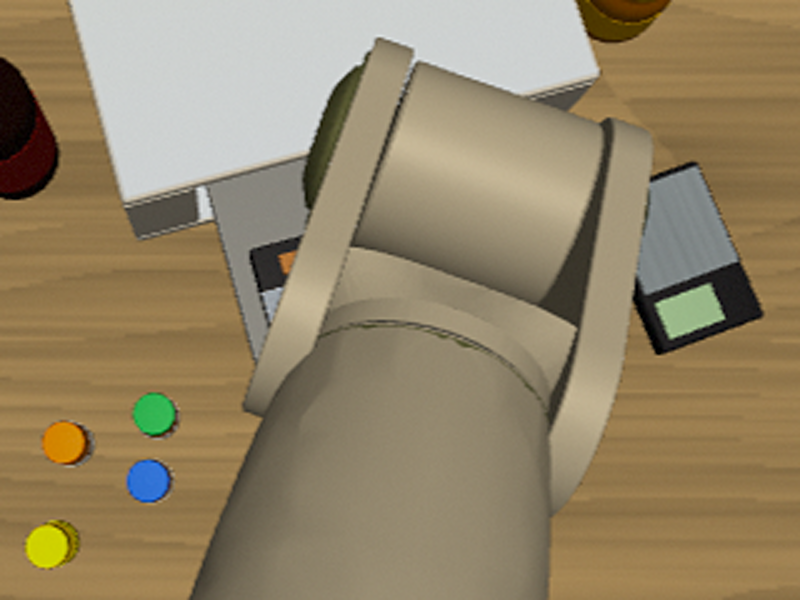

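View pics/j_scene.png

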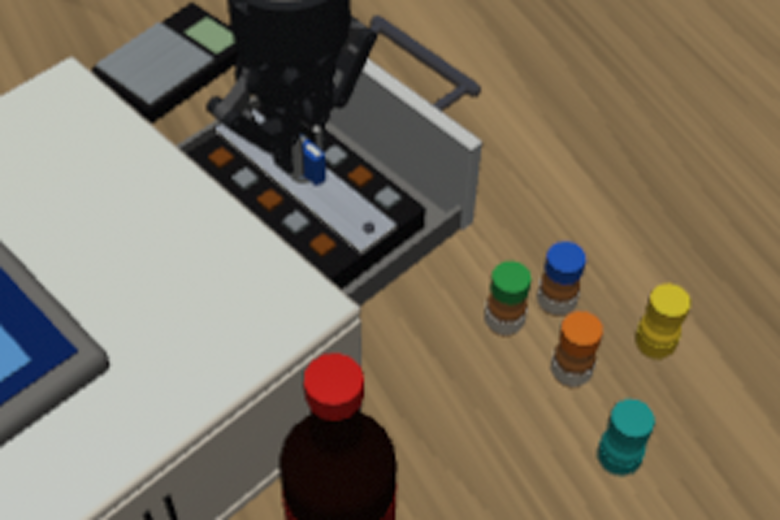

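The wing lies along the clamp plate, square to the drawer's direction, which is a quarter turn. It is still held between the pads, the drawer is out, and the vials and scale sit at their starting pixels. Handing in.

Run:
```python
from h import *
print(job.hand_in()); s=monitor.sense(); print(s["clock"],s["finger_gap"])
```

```text
the job is handed in; nothing more can be done
None
the job is handed in; nothing more can be done
```

I pulled the drawer to its stop, turned the thumbscrew in until it seated, backed it off a quarter turn and handed in at about 20 s, still gripping it. The hand-in gives no verdict, so this rests on my own last checks:

- **Drawer:** at full pull the bar stood 202 mm in front of the tester's face, which is the fully-out distance. It had started about 10 mm open, so the pull itself was only 151 mm. When I opened the jaws I expected the rear finger to nudge the panel in, so I hooked the bar back to the stop before lifting. While gripped at the end, the screw was within about 1 mm of its measured fully-out place.
- **Thumbscrew:** it seated after 0.645 rad of turn, against 0.64 predicted from the pictures, and the torque rose to about 1.3 N m. I then backed it off 1.568 rad by the wrist joint. The wrist picture shows the wing lying along the clamp plate, square to the drawer's direction.
- **Grip:** commanded at 45 N, with the wing still between the pads and the arm still. I could not read the finger contact force directly.
- **Vials and scale:** they look unmoved and upright in the last top and scene pictures, compared by eye with the first ones.

No check failed. The 10 mm shortfall in the pull was the only disagreement, explained by the drawer's starting position.

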